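Close the wash-line valve with the adjustable wrench

ROBOT

A 6-joint arm with a two-finger parallel gripper is mounted at the origin on a cart in front of the work surface, level with it; the furniture and walls round the work are solid. World frame = base frame: x ahead of the robot, y to its left, z up, the work surface at z = 0. Lengths are in m, angles in rad, forces in N, time in s.
With the tool pointing down it reaches from about 0.225 to 0.875 m from the base axis. Payload 3.4 kg.
Tool frame: the origin (TCP) lies midway between the tips of the shut fingers; the grasp point (between the pads) lies 19 mm behind it (manip.pinch_z is the z of the grasp point in the tool frame, in m); z points along the fingers, x is the direction in which the jaws open and shut, and the axes are right-handed (so a half turn about z gives the same grasp; the last joint's range is limited). The gripper opens to 85 mm and grips with 20 to 120 N. Pads are 22 mm wide; open, the fingers measure 114 mm over their backs; the gripper's body (76 mm by 85 mm) begins 54 mm behind the grasp point. The pads swing forward as they close: fully open they stand 13 mm farther back than shut.
Start: joints at [-1.42, 0.276, 1.505, -0, 1.361, -0.121], TCP at [0.154, -0.554, 0.231] pointing down, gripper open.
Joint ranges: [-2.89, 2.89], [-0.75, 2.08], [0.22, 2.7], [-1.18, 4.32], [0.11, 2.71], [-2.7, 2.7]. Speed limits (rad/s): [2.57, 2.57, 3.14, 3.14, 3.14, 3.14].

INTERFACE

Orientations are given as a unit quaternion [w, x, y, z].
In Python, from rig import manip gives the robot as it stands. The module is installed in compiled form; this text tells all that it offers.
- The arm moves only by the tool drive_tool, never from a script. Its argument "steps" is a list of rows, each a list of 5 numbers: the shift along the tool's x, y, z in mm, then the turn about the tool's z in rad, then the gripper command: -1 is shut, 1 is fully open, values between are in proportion. A call has 1 to 5 rows; each row is the pose to reach, as a shift and turn from the pose measured when the call began, along the tool's axes at that moment; what a row does not reach only later rows make up. A row lasts 1/10 s, in which the tool goes at most 50 mm and 8.59 degrees, less where a joint would pass 70% of its speed; a pose out of reach is approached as far as the arm can. A call with a gripper value outside its range is refused whole. The fingers move at their own pace and stop on an object; "squeeze" is the grip in N (left out, the last holds). Time passes only in rows, so rows that repeat a pose let the fingers close. It gives the time, the measured TCP pose, the force and the opening at its end, in the units of the state.
- manip.get_state(): the state, without advancing time (a new reading comes with each control period).
- manip.get_image(name): name is "scene" or "top" or "wrist"; returns the picture (480x640x3 uint8, blue, green, red); there is no depth.
- manip.get_calibration(name): a dict with "camera_matrix" (3x3 intrinsics, pixels), "rvec" (rotation vector, rad) and "tvec" (3), from world to camera coordinates, as OpenCV has them. Camera axes: x right, y down, z forward; pixel columns grow to the right and rows downward; lengths in m; the calibration is good to about 2 mm. The wrist camera is an equidistant fisheye: a pixel r from the principal point sees the ray r / f radians off the axis. A picture is of the moment at which its call begins: read the wrist's pose just before it. get_calibration takes no time and is no camera call; for the wrist camera it gives the pose at the moment of the call.
- manip.sign_off(): hands the job in, once; it reports no verdict.
Trained networks look in the newest picture that a camera, given by its name, has taken for a name from the list of things; names that differ only in an ending like _2 or _b are one class to them, and where a whole thing is asked for, a point or a joint stands for the part that bears it (a point fixed in the world has none). Each returns a list of dicts, best first, with "conf" (0 to 1); they miss things now and then, are a little off and sometimes report something else, mostly with a low value. They report only what shows in the picture. A call takes as long as a camera call.
- manip.masks_of(camera, name): "pixels" (480x640 bool, what is visible of it) and "location" ([column, row] in pixels, amid what is visible of it).
The state is a dict: "clock": time; "qpos": joint angles; "qd": joint speeds; "effort": joint torques, N m; "position": TCP position; "ee_rot": TCP orientation; "contact_force": force on the tool from outside, world axes, zero at the start; "moment": the same for the moment, N m; "width": finger opening in m.
Only numpy, scipy, OpenCV 4.12 (cv2) and the standard library are available. Lean on these libraries where they do the work, as an engineer would, in place of code of your own. Each camera call takes 0.05 s, during which the arm holds its last target.

TASK

The adjustable wrench sits loosely round the hexagonal spindle of the wash-line valve. Roll its worm until the jaws close snugly on the hexagon, with no visible gap, then swing the wrench to turn the spindle clockwise until the yellow pointer points at the red set mark. Push neither the jaw nor the spindle with the fingers; leave the wrench lying flat round the hexagon, still closed on it, and the other things where they are.

Things in the scene. Friction and masses are not known exactly. Their poses are not given: they have to be found in the camera images.
- valve: Fixed valve: dark base plate 120 x 120 x 10 mm, brass body, hose ports (13 mm radius, 21 mm up, reaching 94 mm out) along local +y and -y, on top a flat round table, radius 72 mm, upper face 45 mm above the worktop. Origin: spindle axis at worktop height. At the start the pointer lies along its local +x, the wrench handle along its local -x.
- nut: Brass hexagonal spindle on the valve: 32 mm across flats, 37 over corners, 22 high; origin on its axis at the table's upper face. Local +x: direction of its yellow pointer (reaches 66 mm out, top 25 mm above the table); flats face +y and -y. Turns stiffly (0.15 N m), stays where left; clockwise from above lowers its yaw. Range about 1.6 rad clockwise, no stop at the mark.
- set_mark: Red block fixed on the rim of the valve's table; origin on the spindle axis at worktop height, local +x points from the axis to the block (73 to 87 mm out, 10 mm wide, top 18 mm above the table). It stands 0.75 to 1.2 rad clockwise of the pointer's start.
- wrench: Loose steel adjustable wrench, 205 mm, 0.4 kg, flat on the valve's table. Origin on its underside between the jaws, near the spindle axis; z up; handle to local -x, jaws open to +x. Head 18 mm thick, x -64 to +16 mm. Fixed jaw face at y = +16 mm, moving jaw on the -y side, throat at x = -20 mm. Handle hangs free over the worktop and tips down if pushed down with over about 1 N.
- worm_top (a point): Top of the wrench's worm: knurled roller across the wrench (axis along its local y), diameter 24 mm, length 24 mm, on the centre line 39 mm behind the wrench's origin; its top is 26 mm above the valve's table, 8 mm above the wrench head, 1 mm above the pointer. Does not turn with the roller.
- handle (a point): Middle of the wrench's handle, 130 mm behind the wrench's origin: 22 mm wide, 12 mm thick, along the wrench's local x, centre 9 mm above the level of the valve's table. The straight part runs from 94 to 180 mm behind the origin.
- worm (a joint): Turn of the worm, rad, 0 to 7. Grows (jaw closes, 2 mm per rad) when its top is stroked toward the jaws (wrench's local +x). About 2.5 N of drag at its top turns it; it stays where left. Starts at 0 to 2; comes to a stop at about 6, the jaws then being snug. A fingertip pressed on its top with 6 to 15 N and drawn toward the jaws turns it.
- saline: Bystander: white bottle with a blue cap, 52 mm across, 125 mm high, loose. Origin under its centre.
- carton: Bystander: white and green reagent carton 60 x 115 x 42 mm, loose. Origin under its centre.
- timer: Bystander: white bench timer 58 x 68 x 18 mm lying face up, loose. Origin under its centre.
- jaw: Moving jaw of the wrench, steel block 34 x 16 x 17 mm. Its origin coincides with the wrench's origin when fully open and moves along the wrench's local +y as it closes: jaw opening = 44 mm minus that shift (2 mm per rad of the worm). It stops against the 32 mm hexagon at a shift of about 12 mm; it starts at 0 to 4 mm, when the wrench would slip round the hexagon.

How it is judged:
By the outcome, as a careful person would: the job done as asked, in the order asked, and still so for the second after the job is handed in, with the robot touching nothing.
It also fails if it takes over 61 s, if anything falls off the work surface, if the arm or the gripper's body presses on something with over 40 N, if the wrist force passes 120 N, or if a joint passes its speed limit or range.

## Working session

There is one attempt and no reset: what is moved stays moved. The work goes in short steps, Python scripts to look and compute and a tool call to move; the robot and the scene stay as the last step left them, time stands still between calls to the robot, and variables do not carry over. Pictures are saved under pics/ and viewed, and the job is handed in when it is done.

Besides the shell and the picture viewer there is one more tool, called after "Call:" as a command line: name --pt "numbers of a row" for each row, then --argument value for the rest. drive_tool: Moves the arm, as the interface text tells. Its arguments: {"type":"object","properties":{"steps":{"type":"array","items":{"type":"array","items":{"type":"number"}}},"squeeze":{"type":"number"}},"required":["steps"]}

```bash
mkdir -p pics
cat > h.py <<'E'
import numpy as np, cv2
from rig import manip
def cal(n):
    c=manip.get_calibration(n); K=np.array(c['camera_matrix'],float); R=cv2.Rodrigues(np.array(c['rvec'],float))[0]; t=np.array(c['tvec'],float).ravel(); return K,R,t
def ray(n,px,c=None):
    K,R,t=c or cal(n)
    u=(px[0]-K[0,2])/K[0,0]; v=(px[1]-K[1,2])/K[1,1]
    if n=='wrist':
        r=np.hypot(u,v); s=np.sin(r)/r if r>1e-9 else 1; d=np.array([u*s,v*s,np.cos(r)])
    else: d=np.array([u,v,1.])
    return -R.T@t, R.T@d
def onz(n,px,z,c=None):
    o,d=ray(n,px,c); return o+d*(z-o[2])/d[2]
def proj(n,P,c=None):
    K,R,t=c or cal(n); q=R@np.asarray(P,float)+t
    if n=='wrist':
        r=np.arctan2(np.hypot(q[0],q[1]),q[2]); h=np.hypot(q[0],q[1]); a=q[:2]/h*r if h>0 else np.zeros(2)
    else: a=q[:2]/q[2]
    return np.array([K[0,0]*a[0]+K[0,2],K[1,1]*a[1]+K[1,2]])
E
python3 - <<'E'
from h import *
for n in ['scene','top','wrist']:
    cv2.imwrite(f'pics/{n}0.png',manip.get_image(n))
    K,R,t=cal(n); print(n,K.round(1).tolist(),(-R.T@t).round(3),R[2].round(2))
s=manip.get_state(); print(s)
for nm in ['valve','nut','set_mark','wrench','worm_top','saline','carton','timer','jaw','handle']:
    for m in manip.masks_of('top',nm)[:2]: print(nm,m['conf'],m['location'],m['pixels'].sum())
E
```

```text
scene [[624.1, 0.0, 314.8], [0.0, 624.1, 234.4], [0.0, 0.0, 1.0]] [-0.277  0.622  0.672] [ 0.69 -0.53 -0.5 ]
top [[527.9, 0.0, 321.6], [0.0, 527.9, 227.1], [0.0, 0.0, 1.0]] [0.463 0.01  1.216] [ 0.07  0.01 -1.  ]
wrist [[371.6, 0.0, 325.9], [0.0, 371.6, 238.6], [0.0, 0.0, 1.0]] [ 0.232 -0.532  0.374] [-0.3  -0.08 -0.95]
{'clock': 0.15, 'qpos': array([-1.41999715e+00,  2.76446065e-01,  1.50585018e+00,  2.54377587e-05,
        1.36066502e+00, -1.20990672e-01]), 'qd': array([-8.64376029e-04, -2.40270790e-03, -3.25755343e-03,  1.28517207e-05,
        2.82010947e-04,  1.87722213e-03]), 'effort': array([ 1.64161320e-03, -4.17142510e+01, -2.46032882e+01, -2.08112997e-04,
        7.73761509e-03,  1.67278394e-06]), 'position': array([ 0.15431272, -0.55350699,  0.23063737]), 'ee_rot': array([-4.85536039e-04,  7.96382536e-01, -6.04792847e-01, -4.82372114e-04]), 'contact_force': array([ 0.59715255, -0.1493627 ,  1.6382384 ]), 'moment': array([-0.03139625,  0.00474483,  0.01897014]), 'width': 0.085689179170882}
valve 0.79 [293.8, 216.3] 2568
nut 0.54 [297.5, 213.0] 297
wrench 0.91 [325.3, 201.6] 1465
worm_top 0.97 [323.5, 202.1] 1325
saline 0.7 [226.8, 169.1] 640
carton 0.79 [230.6, 282.0] 1544
carton 0.42 [226.8, 170.5] 641
timer 0.61 [430.2, 292.6] 741
jaw 0.45 [298.6, 195.8] 155
jaw 0.43 [271.8, 194.5] 59
handle 0.78 [325.5, 202.2] 1446
```

Run:
```python
import cv2
a=cv2.imread('pics/top0.png'); c=a[130:330,190:460]; cv2.imwrite('pics/top0z.png',cv2.resize(c,None,fx=2.9,fy=2.9,interpolation=cv2.INTER_CUBIC))
```

```text
(no output)
```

View pics/top0z.png

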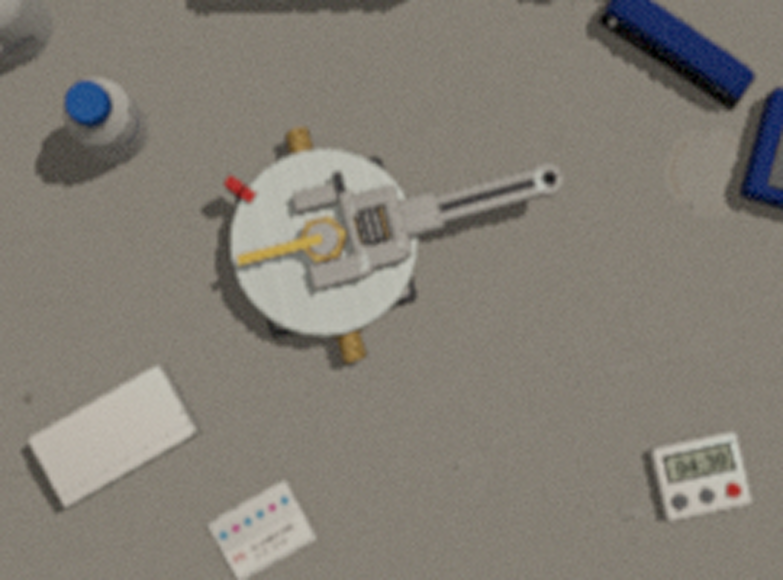

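View pics/scene0.png

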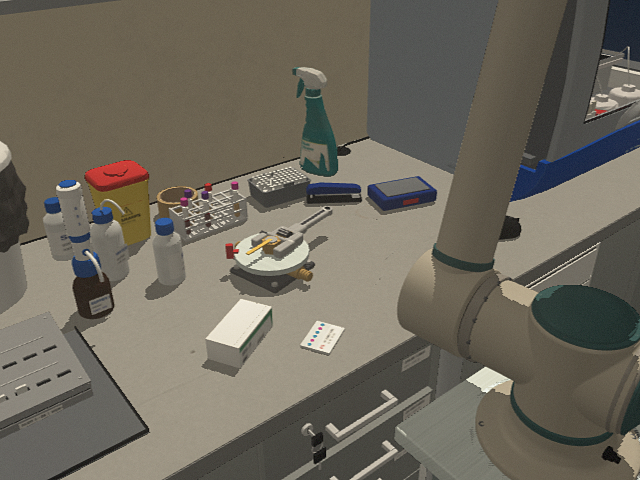

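View pics/top0.png

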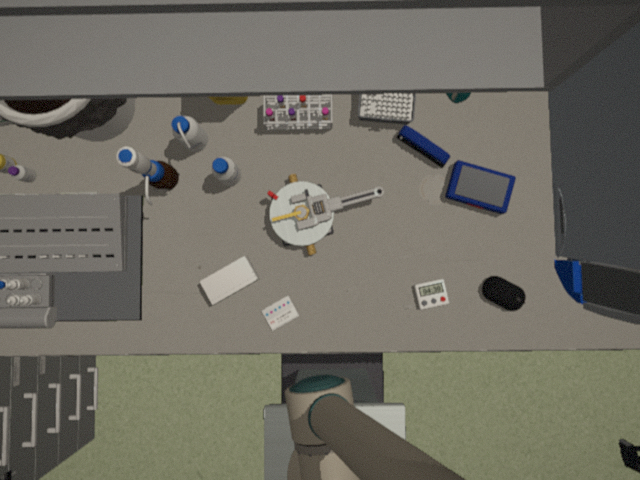

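Run:
```python
from h import *
c=cal('top')
f=lambda x,y,z:onz('top',(190+x/2.9,130+y/2.9),z,c)
N=f(322,238,.067);T=f(323,242,.045);P=f(238,259,.07);M=f(240,188,.063);W=f(374,224,.071);H=f(547,179,.06);W2=f(409,214,.06)
for n,v in dict(N=N,T=T,P=P,M=M,W=W,H=H,neck=W2).items():
    d=v-T; print(n,v.round(4),np.hypot(*d[:2]).round(4),np.degrees(np.arctan2(d[1],d[0])).round(1))
d=H-W;print(np.degrees(np.arctan2(d[1],d[0])))
```

```text
N [0.581 0.065 0.067] 0.0009 -21.0
T [0.5801 0.0653 0.045 ] 0.0 0.0
P [0.5657 0.1282 0.07  ] 0.0645 103.0
M [0.6204 0.1271 0.063 ] 0.0737 56.9
W [0.5906 0.0256 0.071 ] 0.0411 -75.3
H [ 0.6244 -0.1062  0.06  ] 0.1771 -75.5
neck [ 0.5991 -0.0009  0.06  ] 0.0689 -74.0
-75.6168724927118
```

```bash
cat >> h.py <<'E'
from scipy.spatial.transform import Rotation as Ro
def RT():
    s=manip.get_state(); q=s['ee_rot']; return s,Ro.from_quat([q[1],q[2],q[3],q[0]]).as_matrix()
def rel(p,yaw_deg=None):
    s,R=RT(); d=R.T@(np.asarray(p)-s['position'])*1000
    y=np.degrees(np.arctan2(R[1,0],R[0,0])); t=0 if yaw_deg is None else -np.radians((yaw_deg-y+180)%360-180)
    print('clk',round(s['clock'],2),'pos',s['position'].round(4),'yaw',y.round(1),'tilt',R[:,2].round(3),'F',s['contact_force'].round(1),'w',round(s['width'],4)); print('rel',d.round(1),'turn',round(t,3)); return d,t
def shot(name,cam='wrist'):
    c=cal(cam); im=manip.get_image(cam); cv2.imwrite(f'pics/{name}.png',im); np.savez(f'pics/{name}.npz',K=c[0],R=c[1],t=c[2]); return im,c
E
python3 - <<'E'
from h import *
rel([.5906,.0256,.16],14.5)
E
```

```text
clk 0.65 pos [ 0.1544 -0.5539  0.2313] yaw -74.4 tilt [ 0. -0. -1.] F [ 0.3 -0.1 -0.1] w 0.0854
rel [-441.1 -575.8   71.3] turn -1.552
```

Call:
drive_tool --pt "-441 -576 71 -1.55 -1" --pt "-441 -576 71 -1.55 -1" --pt "-441 -576 71 -1.55 -1" --pt "-441 -576 71 -1.55 -1" --pt "-441 -576 71 -1.55 -1" --squeeze 20

```text
clock: 1.15
position: [0.3049, -0.3536, 0.207]
ee_rot: [0.0, 0.963, -0.268, 0.0]
contact_force: [1.4, -1.1, -0.3]
width: 0.0122
```

Run:
```python
from h import *
rel([.5906,.0256,.16],14.5)
```

```text
clk 1.15 pos [ 0.3049 -0.3536  0.207 ] yaw -31.1 tilt [ 0.001 -0.001 -1.   ] F [ 1.4 -1.1 -0.3] w 0.0122
rel [  48.3 -472.3   46.9] turn -0.797
```

Call:
drive_tool --pt "48 -472 47 -0.797 -1" --pt "48 -472 47 -0.797 -1" --pt "48 -472 47 -0.797 -1" --pt "48 -472 47 -0.797 -1" --pt "48 -472 47 -0.797 -1"

```text
clock: 1.65
position: [0.4546, -0.1546, 0.1826]
ee_rot: [0.001, 0.995, 0.103, 0.001]
contact_force: [1.3, -0.7, 0.2]
width: 0.0001
```

Run:
```python
from h import *
rel([.5906,.0256,.16],14.5)
```

```text
clk 1.65 pos [ 0.4546 -0.1546  0.1826] yaw 11.9 tilt [ 0.002 -0.001 -1.   ] F [ 1.3 -0.7  0.2] w 0.0001
rel [ 170.1 -148.4   22.6] turn -0.046
```

Call:
drive_tool --pt "170 -148 23 -0.046 -1" --pt "170 -148 23 -0.046 -1" --pt "170 -148 23 -0.046 -1" --pt "170 -148 23 -0.046 -1" --pt "170 -148 23 -0.046 -1"

```text
clock: 2.15
position: [0.5925, 0.0285, 0.1591]
ee_rot: [0.0, 0.992, 0.127, 0.001]
contact_force: [-0.0, -0.6, 0.2]
width: -0.0002
```

Run:
```python
from h import *
rel([.5906,.0256,.16],14.5)
im,c=shot('w1')
cv2.imwrite('pics/w1z.png',im)
```

```text
clk 2.15 pos [0.5925 0.0285 0.1591] yaw 14.6 tilt [ 0.003 -0.    -1.   ] F [-0.  -0.6  0.2] w -0.0002
rel [-2.6  2.4 -0.9] turn 0.003
```

View pics/w1.png

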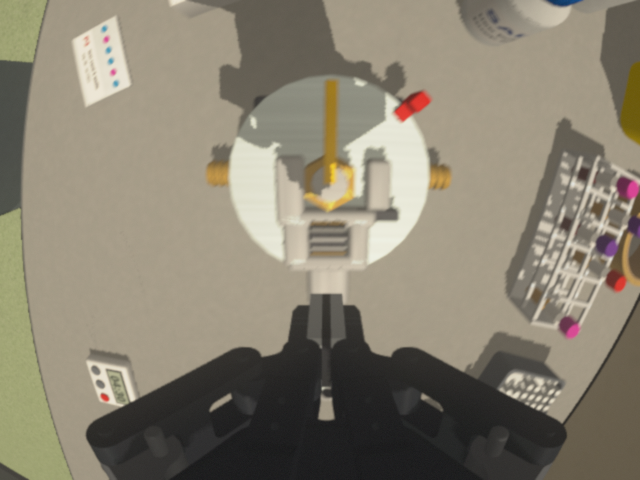

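Run:
```python
from h import *
z=np.load('pics/w1.npz'); c=(z['K'],z['R'],z['t']); im=cv2.imread('pics/w1.png')
cr=im[60:300,210:450]; cv2.imwrite('pics/w1c.png',cv2.resize(cr,None,fx=2.5,fy=2.5,interpolation=cv2.INTER_CUBIC))
for n,px,h in [('N',(329,184),.067),('ptip',(331,82),.07),('worm',(329,240),.071),('mark',(412,106),.063),('portL',(207,174),.021),('portR',(451,178),.021)]:
    print(n,onz('wrist',px,h,c).round(4))
print('tcp proj',proj('wrist',manip.get_state()['position'],c))
```

```text
N [0.5838 0.0677 0.067 ]
ptip [0.5685 0.1305 0.07  ]
worm [0.5931 0.0324 0.071 ]
mark [0.6223 0.1309 0.063 ]
portL [0.4913 0.0449 0.021 ]
portR [0.6783 0.0907 0.021 ]
tcp proj [333.86022034 307.59776934]
```

View pics/w1c.png

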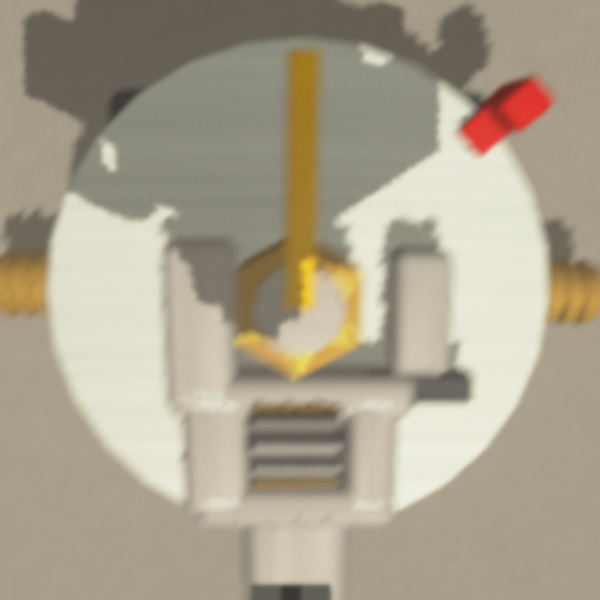

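Run:
```python
from h import *
rel([.596,.0225,.077],14.5)
```

```text
clk 2.2 pos [0.5947 0.0311 0.1587] yaw 14.7 tilt [ 0.005  0.003 -1.   ] F [ 3.3  1.9 -0. ] w -0.0002
rel [-1.4  8.7 81.7] turn 0.003
```

Call:
drive_tool --pt "-1 8.7 40 0 -1" --pt "-1 8.7 70 0 -1" --pt "-1 8.7 80 0 -1" --pt "-1 8.7 81 0 -1" --pt "-1 8.7 81 0 -1"

```text
clock: 2.7
position: [0.5971, 0.0224, 0.0787]
ee_rot: [-0.001, 0.992, 0.128, 0.003]
contact_force: [-0.4, 0.3, -0.2]
width: 0.0001
```

Run:
```python
from h import *
rel([.596,.0225,.071],14.5)
im,c=shot('w2')
cv2.imwrite('pics/w2c.png',cv2.resize(im[60:360,200:460],None,fx=2,fy=2,interpolation=cv2.INTER_CUBIC))
rel([.596,.0225,.071],14.5)
```

```text
clk 2.7 pos [0.5971 0.0224 0.0787] yaw 14.7 tilt [ 0.007  0.002 -1.   ] F [-0.4  0.3 -0.2] w 0.0001
rel [-1.1 -0.4  7.7] turn 0.003
clk 2.75 pos [0.5976 0.0223 0.0793] yaw 14.7 tilt [ 0.008  0.002 -1.   ] F [-0.3  0.7  0.6] w -0.0002
rel [-1.5 -0.6  8.3] turn 0.003
```

View pics/w2c.png

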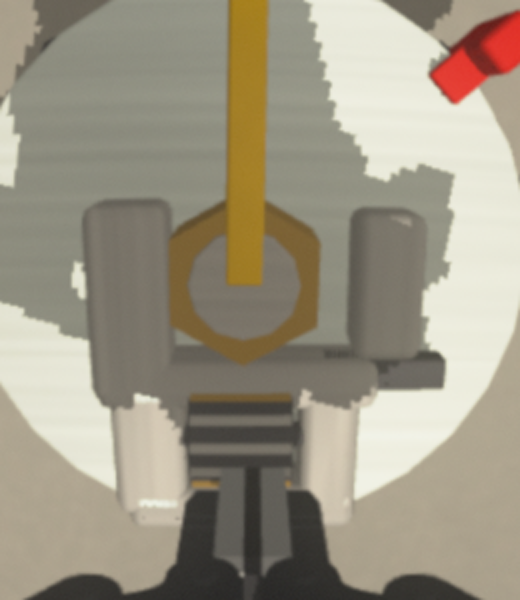

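Call:
drive_tool --pt "-1 -3 4 0 -1" --pt "-1 -3 7 0 -1" --pt "-1 -3 8.5 0 -1" --pt "-1 -3 9.5 0 -1" --pt "-1 -3 9.5 0 -1"

```text
clock: 3.25
position: [0.596, 0.025, 0.0709]
ee_rot: [-0.001, 0.992, 0.128, 0.005]
contact_force: [-1.4, 0.4, 6.4]
width: 0.0003
```

Run:
```python
from h import *
rel([.596,.0225,.071],14.5)
```

```text
clk 3.25 pos [0.596  0.025  0.0709] yaw 14.7 tilt [ 0.009  0.002 -1.   ] F [-1.4  0.4  6.4] w 0.0003
rel [-0.7  2.5 -0.1] turn 0.003
```

Call:
drive_tool --pt "0 0 2 0 -1" --pt "0 -4 2 0 -1" --pt "0 -8 2 0 -1" --pt "0 -12 2 0 -1" --pt "0 -15 2 0 -1"

```text
clock: 3.75
position: [0.5927, 0.0383, 0.0707]
ee_rot: [0.001, 0.992, 0.128, 0.005]
contact_force: [-2.5, -2.4, 8.3]
width: 0.0001
```

Run:
```python
from h import *
rel([.596,.0225,.071],14.5)
im,c=shot('w3')
cv2.imwrite('pics/w3c.png',cv2.resize(im[60:360,200:460],None,fx=2,fy=2,interpolation=cv2.INTER_CUBIC))
rel([.596,.0225,.071],14.5)
```

```text
clk 3.75 pos [0.5927 0.0383 0.0707] yaw 14.7 tilt [ 0.011 -0.    -1.   ] F [-2.5 -2.4  8.3] w 0.0001
rel [-0.8 16.1 -0.2] turn 0.004
clk 3.8 pos [0.5924 0.0389 0.0706] yaw 14.7 tilt [ 0.01   0.001 -1.   ] F [-2.  -1.7  8.6] w -0.0002
rel [-0.7 16.8 -0.4] turn 0.004
```

View pics/w3c.png

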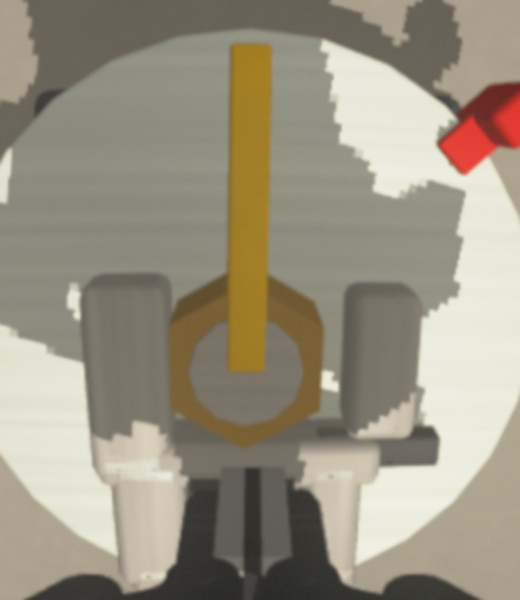

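Call:
drive_tool --pt "0 0 -7 0 -1" --pt "0 8 -7 0 -1" --pt "0 17 -7 0 -1" --pt "0 17 -6 0 -1" --pt "0 17 -1 0 -1"

```text
clock: 4.3
position: [0.5971, 0.022, 0.0715]
ee_rot: [0.0, 0.992, 0.128, 0.005]
contact_force: [-0.3, -0.7, 1.0]
width: 0.0
```

Run:
```python
from h import *
rel([.596,.0225,.071],14.5)
```

```text
clk 4.3 pos [0.5971 0.022  0.0715] yaw 14.7 tilt [ 0.011  0.001 -1.   ] F [-0.3 -0.7  1. ] w 0.0
rel [-1.  -0.8  0.5] turn 0.003
```

Call:
drive_tool --pt "-0.5 0 2 0 -1" --pt "-0.5 -4 2.6 0 -1" --pt "-0.5 -8 2.6 0 -1" --pt "-0.5 -12 2.6 0 -1" --pt "-0.5 -16 2.6 0 -1"

```text
clock: 4.8
position: [0.5935, 0.036, 0.0707]
ee_rot: [0.002, 0.992, 0.128, 0.007]
contact_force: [-1.4, -3.1, 12.8]
width: 0.0
```

Run:
```python
from h import *
im,c=shot('w4')
cv2.imwrite('pics/w4c.png',cv2.resize(im[60:360,200:460],None,fx=2,fy=2,interpolation=cv2.INTER_CUBIC))
rel([.596,.0225,.071],14.5)
```

```text
clk 4.85 pos [0.5934 0.0367 0.0707] yaw 14.7 tilt [ 0.013 -0.001 -1.   ] F [-1.7 -2.5 11.9] w -0.0003
rel [-1.  14.4 -0.2] turn 0.004
```

View pics/w4c.png

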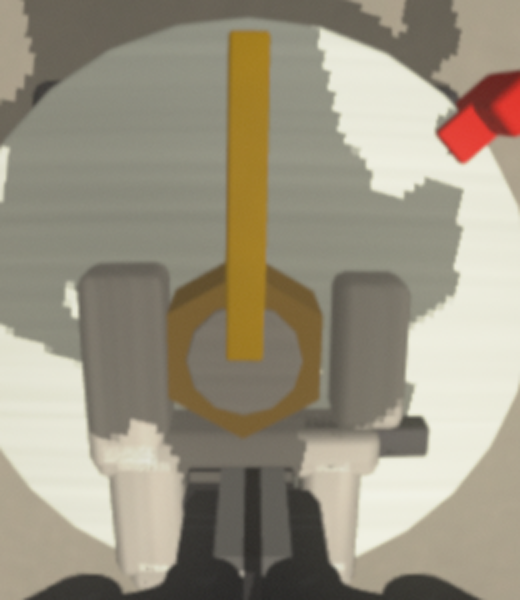

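Call:
drive_tool --pt "0 0 -7 0 -1" --pt "0 7 -7 0 -1" --pt "0 15 -7 0 -1" --pt "0 15 -6 0 -1" --pt "0 15 -1 0 -1"

```text
clock: 5.35
position: [0.5973, 0.0218, 0.0714]
ee_rot: [0.001, 0.992, 0.128, 0.006]
contact_force: [-0.2, -0.7, 0.1]
width: -0.0003
```

Call:
drive_tool --pt "-0.5 0 2 0 -1" --pt "-0.5 -4 2.6 0 -1" --pt "-0.5 -8 2.6 0 -1" --pt "-0.5 -12 2.6 0 -1" --pt "-0.5 -16 2.6 0 -1"

```text
clock: 5.85
position: [0.5937, 0.0358, 0.0707]
ee_rot: [0.003, 0.992, 0.128, 0.008]
contact_force: [-2.7, -4.5, 13.9]
width: 0.0004
```

Run:
```python
from h import *
im,c=shot('w5')
cv2.imwrite('pics/w5c.png',cv2.resize(im[60:360,200:460],None,fx=2,fy=2,interpolation=cv2.INTER_CUBIC))
rel([.596,.0225,.071],14.5)
```

```text
clk 5.9 pos [0.5935 0.0364 0.0707] yaw 14.7 tilt [ 0.016 -0.003 -1.   ] F [-2.1 -2.9 11.9] w 0.0001
rel [-1.2 14.1 -0.2] turn 0.004
```

View pics/w5c.png

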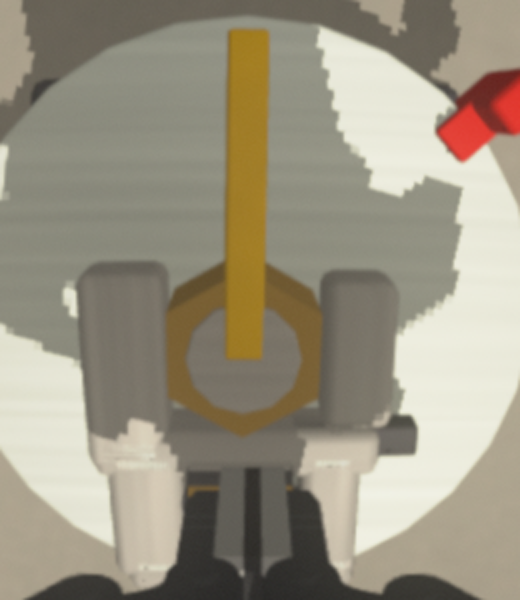

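Call:
drive_tool --pt "0 0 -7 0 -1" --pt "0 7 -7 0 -1" --pt "0 15 -7 0 -1" --pt "0 15 -6 0 -1" --pt "0 15 -1 0 -1"

```text
clock: 6.4
position: [0.5975, 0.0216, 0.0714]
ee_rot: [0.003, 0.992, 0.128, 0.008]
contact_force: [-0.1, -0.3, 1.0]
width: 0.0001
```

Call:
drive_tool --pt "-0.5 0 2 0 -1" --pt "-0.5 -4 2.6 0 -1" --pt "-0.5 -8 2.6 0 -1" --pt "-0.5 -12 2.6 0 -1" --pt "-0.5 -16 2.6 0 -1"

```text
clock: 6.9
position: [0.5945, 0.0353, 0.0707]
ee_rot: [0.004, 0.992, 0.128, 0.009]
contact_force: [-0.6, -5.2, 11.6]
width: -0.0
```

Run:
```python
from h import *
im,c=shot('w6')
cv2.imwrite('pics/w6c.png',cv2.resize(im[60:360,200:460],None,fx=2,fy=2,interpolation=cv2.INTER_CUBIC))
rel([.596,.0225,.071],14.5)
```

```text
clk 6.95 pos [0.5944 0.0358 0.0707] yaw 14.7 tilt [ 0.02  -0.006 -1.   ] F [-1.  -2.6 13.7] w -0.0001
rel [-1.9 13.3 -0.2] turn 0.004
```

View pics/w6c.png

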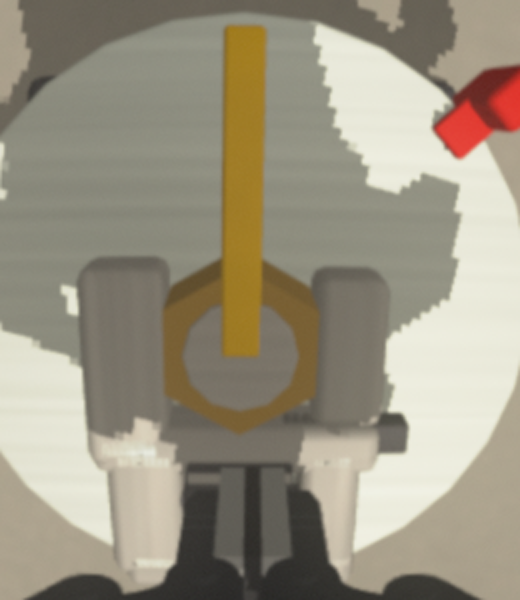

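Call:
drive_tool --pt "0 0 -7 0 -1" --pt "0 7 -7 0 -1" --pt "-0.5 14 -7 0 -1" --pt "-1 14 -6 0 -1" --pt "-1 14 -1 0 -1"

```text
clock: 7.45
position: [0.597, 0.0217, 0.0714]
ee_rot: [0.004, 0.992, 0.128, 0.009]
contact_force: [-0.3, 1.1, 0.4]
width: -0.0001
```

Call:
drive_tool --pt "-0.5 0 2 0 -1" --pt "-0.5 -4 2.6 0 -1" --pt "-0.5 -8 2.6 0 -1" --pt "-0.5 -12 2.6 0 -1" --pt "-0.5 -16 2.6 0 -1"

```text
clock: 7.95
position: [0.5952, 0.0344, 0.0708]
ee_rot: [0.007, 0.992, 0.128, 0.012]
contact_force: [1.1, -6.7, 10.4]
width: 0.0005
```

Run:
```python
from h import *
im,c=shot('w7')
cv2.imwrite('pics/w7c.png',cv2.resize(im[60:360,200:460],None,fx=2,fy=2,interpolation=cv2.INTER_CUBIC))
rel([.596,.0225,.071],14.5)
```

```text
clk 8.0 pos [0.5951 0.0351 0.0707] yaw 14.8 tilt [ 0.026 -0.01  -1.   ] F [ 0.9 -5.5 10.9] w 0.0003
rel [-2.3 12.4 -0.1] turn 0.005
```

View pics/w7c.png

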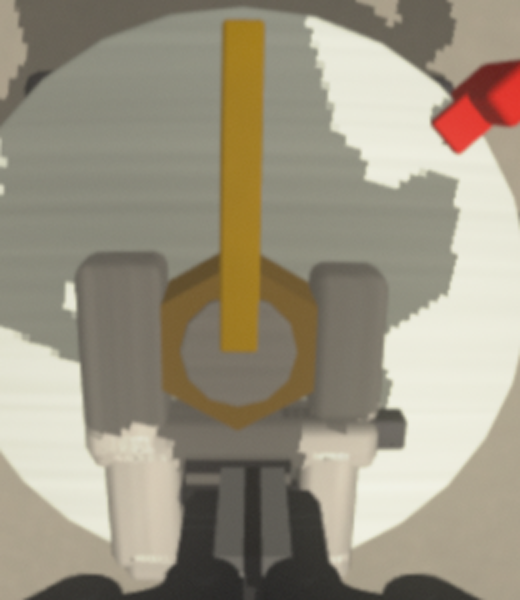

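Run:
```python
from h import *
rel([.5951,.0351,.13],14.5)
rel([.6185,-.0685,.13],14.5)
```

```text
clk 8.0 pos [0.5951 0.0351 0.0707] yaw 14.8 tilt [ 0.026 -0.01  -1.   ] F [ 0.9 -5.5 10.9] w 0.0003
rel [  1.4   0.9 -59.2] turn 0.005
clk 8.0 pos [0.5951 0.0351 0.0707] yaw 14.8 tilt [ 0.026 -0.01  -1.   ] F [ 0.9 -5.5 10.9] w 0.0003
rel [ -2.4 107.1 -57.6] turn 0.005
```

Call:
drive_tool --pt "1 1 -40 0 -1" --pt "1 1 -60 0 -1" --pt "-2 50 -60 0 -0.3" --pt "-2 90 -58 0 -0.3" --pt "-2 107 -58 0 -0.3"

```text
clock: 8.5
position: [0.6195, -0.0712, 0.1298]
ee_rot: [0.007, 0.992, 0.128, 0.012]
contact_force: [0.1, 0.8, -0.1]
width: 0.0297
```

Call:
drive_tool --pt "0 0 0 0 -0.3" --pt "0 0 0 0 -0.3"

```text
clock: 8.7
position: [0.6187, -0.0706, 0.1289]
ee_rot: [0.006, 0.992, 0.127, 0.011]
contact_force: [-0.6, -0.2, 0.6]
width: 0.0299
```

Run:
```python
from h import *
rel([.6185,-.0685,.13],14.5)
im,c=shot('w8')
for n,px,h in [('tcp',None,0)]: print(proj('wrist',manip.get_state()['position'],c))
```

```text
clk 8.7 pos [ 0.6187 -0.0706  0.1289] yaw 14.6 tilt [ 0.024 -0.01  -1.   ] F [-0.6 -0.2  0.6] w 0.0299
rel [ 0.4 -2.1 -1.2] turn 0.002
[327.65500966 310.78490496]
```

View pics/w8.png

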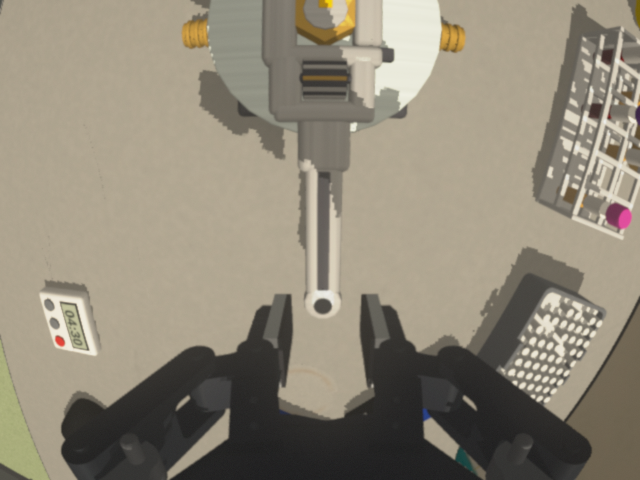

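Run:
```python
from h import *
z=np.load('pics/w8.npz'); c=(z['K'],z['R'],z['t'])
for n,px,h in [('end',(323,303),.06),('neck',(324,170),.06),('N',(326,8),.067)]: print(n,onz('wrist',px,h,c).round(4))
rel([.617,-.066,.036],14.5)
```

```text
end [ 0.6262 -0.1038  0.06  ]
neck [ 0.6053 -0.0209  0.06  ]
N [0.5831 0.068  0.067 ]
clk 8.75 pos [ 0.6186 -0.07    0.129 ] yaw 14.7 tilt [ 0.024 -0.01  -1.   ] F [-1.1 -0.6  1.2] w 0.0299
rel [-2.5 -5.7 92.9] turn 0.003
```

Call:
drive_tool --pt "-2.5 -5.7 30 0 -0.3" --pt "-2.5 -5.7 55 0 -0.3" --pt "-2.5 -5.7 75 0 -0.3" --pt "-2.5 -5.7 93 0 -0.3" --pt "-2.5 -5.7 93 0 -0.3"

```text
clock: 9.25
position: [0.6143, -0.0636, 0.0333]
ee_rot: [0.005, 0.992, 0.129, 0.008]
contact_force: [-1.3, 0.4, -0.1]
width: 0.0299
```

Run:
```python
from h import *
im,c=shot('w9')
rel([.617,-.066,.036],14.5)
```

```text
clk 9.3 pos [ 0.6155 -0.0641  0.0348] yaw 14.8 tilt [ 0.021 -0.008 -1.   ] F [ 0.  -0.4 -0. ] w 0.03
rel [ 0.9  2.2 -1.1] turn 0.005
```

View pics/w9.png

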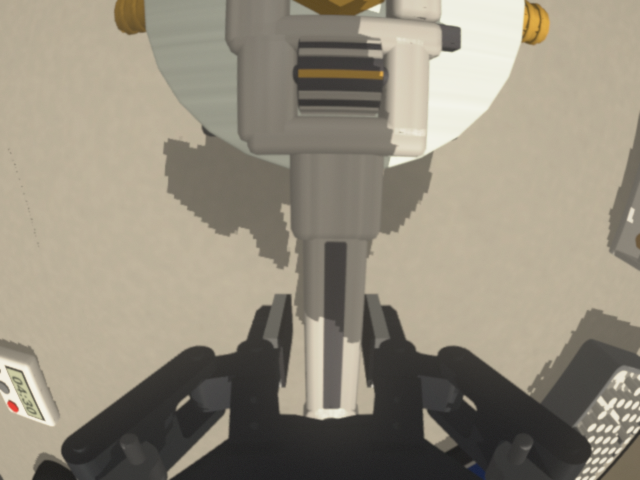

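```bash
cat >> h.py <<'E'
N=np.array([.5831,.0678])
def arc(degs,r=.136,z=.035,yaw_off=None):
    s,R=RT(); p=s['position']; a0=np.degrees(np.arctan2(p[1]-N[1],p[0]-N[0])); y0=np.degrees(np.arctan2(R[1,0],R[0,0]))
    print('clk',s['clock'],'ang',a0.round(2),'r',np.hypot(*(p[:2]-N)).round(4),'yaw-ang',y0-a0, 'z',p[2].round(4),'F',s['contact_force'].round(1))
    for d in degs:
        a=np.radians(d); t=np.r_[N+r*np.array([np.cos(a),np.sin(a)]),z]
        print(d,(R.T@(t-p)*1000).round(1),'turn',round(-np.radians(d+90.5-y0),3))
E
python3 - <<'E'
from h import *
arc([-80,-85,-90,-95,-100])
E
```

```text
clk 9.3 ang -76.18 r 0.1358 yaw-ang 90.95898079812798 z 0.0348 F [ 0.  -0.4 -0. ]
-80 [-9.  -0.3 -0.4] turn 0.075
-85 [-20.8  -1.8  -0.6] turn 0.162
-90 [-32.4  -4.3  -0.8] turn 0.249
-95 [-43.7  -7.8  -1.1] turn 0.336
-100 [-54.7 -12.3  -1.3] turn 0.424
```

Call:
drive_tool --pt "-9 -0.3 -0.4 0.075 -0.3" --pt "-21 -1.8 -0.6 0.162 -0.3" --pt "-32.4 -4.3 -0.8 0.249 -0.3" --pt "-43.7 -7.8 -1.1 0.336 -0.3" --pt "-54.7 -12.3 -1.3 0.424 -0.3"

```text
clock: 9.8
position: [0.5609, -0.0657, 0.0367]
ee_rot: [0.003, 0.996, -0.085, 0.013]
contact_force: [0.8, 0.8, -0.7]
width: 0.0301
```

Run:
```python
from h import *
arc([-104,-107,-110,-112,-114])
im,c=shot('w10'); shot('t10','top')
cv2.imwrite('pics/t10c.png',cv2.resize(cv2.imread('pics/t10.png')[130:300,220:420],None,fx=3.5,fy=3.5,interpolation=cv2.INTER_CUBIC))
arc([-104,-107,-110,-112,-114])
```

```text
clk 9.8 ang -99.44 r 0.1354 yaw-ang 89.74020827660124 z 0.0367 F [ 0.8  0.8 -0.7]
-104 [-10.9   0.3   1.4] turn 0.066
-107 [-17.9  -0.5   1.2] turn 0.119
-110 [-25.   -1.6   1. ] turn 0.171
-112 [-29.6  -2.5   0.9] turn 0.206
-114 [-34.2  -3.6   0.8] turn 0.241
clk 9.9 ang -100.15 r 0.1354 yaw-ang 90.67332483302408 z 0.0365 F [-0.5  0.   0.4]
-104 [-9.2  0.2  1.3] turn 0.07
-107 [-16.3  -0.6   1.1] turn 0.123
-110 [-23.3  -1.7   1. ] turn 0.175
-112 [-27.9  -2.6   0.9] turn 0.21
-114 [-32.5  -3.7   0.7] turn 0.245
```

View pics/w10.png

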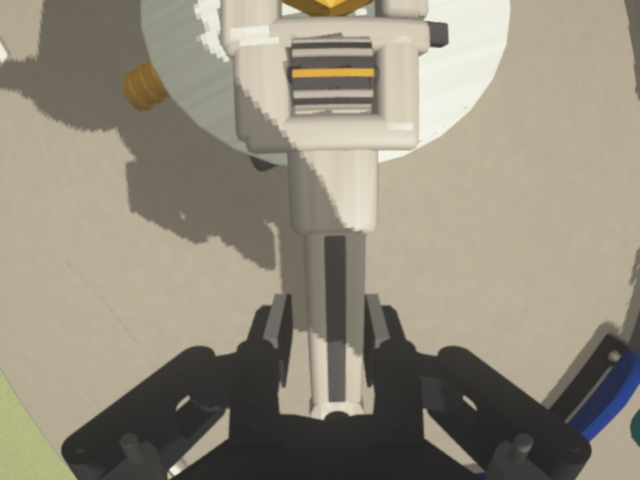

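View pics/t10c.png

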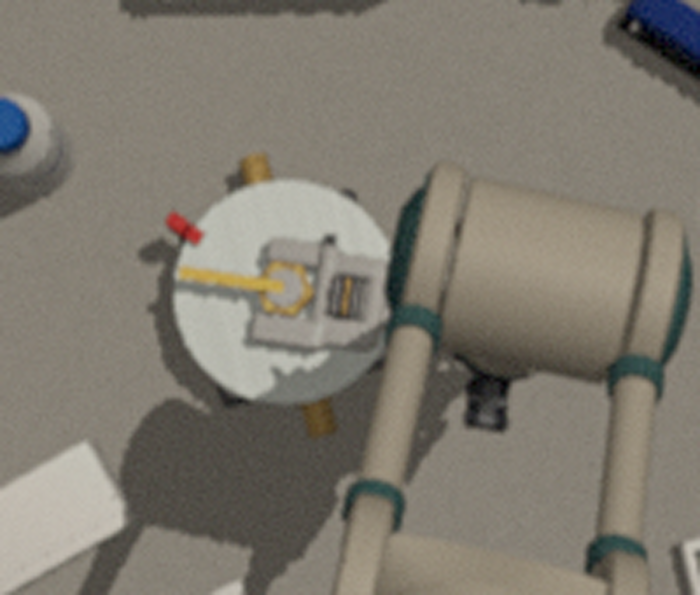

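Call:
drive_tool --pt "-9.2 0.2 1.3 0.07 -0.3" --pt "-16.3 -0.6 1.1 0.123 -0.3" --pt "-23.3 -1.7 1 0.175 -0.3" --pt "-28 -2.6 0.9 0.21 -0.3" --pt "-32.5 -3.7 0.7 0.245 -0.3"

```text
clock: 10.4
position: [0.5306, -0.0567, 0.0367]
ee_rot: [0.002, 0.979, -0.203, 0.015]
contact_force: [2.3, -0.8, 0.3]
width: 0.0302
```

```bash
cat > ang.py <<'E'
from h import *
def angs(name):
    im=cv2.imread(f'pics/{name}.png'); z=np.load(f'pics/{name}.npz'); c=(z['K'],z['R'],z['t'])
    hsv=cv2.cvtColor(im,cv2.COLOR_BGR2HSV)
    roi=np.zeros(im.shape[:2],bool); roi[160:270,250:350]=1
    red=((hsv[...,0]<8)|(hsv[...,0]>172))&(hsv[...,1]>130)&(hsv[...,2]>60)&roi
    yel=(hsv[...,0]>18)&(hsv[...,0]<32)&(hsv[...,1]>110)&(hsv[...,2]>60)&roi
    def wp(m,h): return np.array([onz('top',(x,y),h,c)[:2] for y,x in np.argwhere(m)])
    Y=wp(yel,.07); Rr=wp(red,.063)
    ctr=np.array([.581,.0655])  # top-frame axis
    d=Y-ctr; r=np.hypot(*d.T); k=(r>.03)&(r<.07); Y=Y[k]
    vx,vy,x0,y0=cv2.fitLine(Y.astype(np.float32),cv2.DIST_L2,0,.001,.001).ravel()
    m=Y.mean(0)-ctr; 
    if vx*m[0]+vy*m[1]<0: vx,vy=-vx,-vy
    n=np.array([-vy,vx]); off=(np.array([x0,y0])-ctr)@n
    rm=Rr.mean(0)-ctr
    print(name,'ptr line',np.degrees(np.arctan2(vy,vx)).round(1),'via ctr',np.degrees(np.arctan2(m[1],m[0])).round(1),'off',off.round(4),'rmax',r[r<.08].max().round(4),len(Y),'mark',np.degrees(np.arctan2(rm[1],rm[0])).round(1),np.hypot(*rm).round(4),len(Rr))
    vs=cv2.fitLine(Rr.astype(np.float32),cv2.DIST_L2,0,.001,.001).ravel(); print('mark line',vs.round(3),np.degrees(np.arctan2(vs[1],vs[0])))
E
python3 - <<'E'
from ang import *
im=cv2.imread('pics/top0.png'); c=cal('top'); cv2.imwrite('pics/t0.png',im); np.savez('pics/t0.npz',K=c[0],R=c[1],t=c[2])
shot('t11','top')
for n in ['t0','t10','t11']: angs(n)
cv2.imwrite('pics/t11c.png',cv2.resize(cv2.imread('pics/t11.png')[130:300,220:420],None,fx=3.5,fy=3.5,interpolation=cv2.INTER_CUBIC))
arc([-116,-118,-120,-122,-124])
E
```

```text
t0 ptr line 103.2 via ctr 104.1 off 0.0007 rmax 0.08 46 mark 57.9 0.075 40
mark line [0.616 0.788 0.621 0.129] 51.980747
t10 ptr line 81.4 via ctr 79.9 off -0.0009 rmax 0.08 50 mark 57.9 0.075 40
mark line [0.616 0.788 0.621 0.129] 51.980747
t11 ptr line 68.2 via ctr 67.3 off -0.0006 rmax 0.08 44 mark 57.9 0.075 40
mark line [0.616 0.788 0.621 0.129] 51.980747
clk 10.45 ang -113.31 r 0.1352 yaw-ang 89.82833779991824 z 0.0366 F [ 2.  -1.2  2. ]
-116 [-6.4  0.7  1.4] turn 0.035
-118 [-11.1   0.4   1.3] turn 0.07
-120 [-15.9  -0.1   1.1] turn 0.105
-122 [-20.6  -0.7   1. ] turn 0.14
-124 [-25.3  -1.5   0.9] turn 0.175
```

View pics/t11c.png

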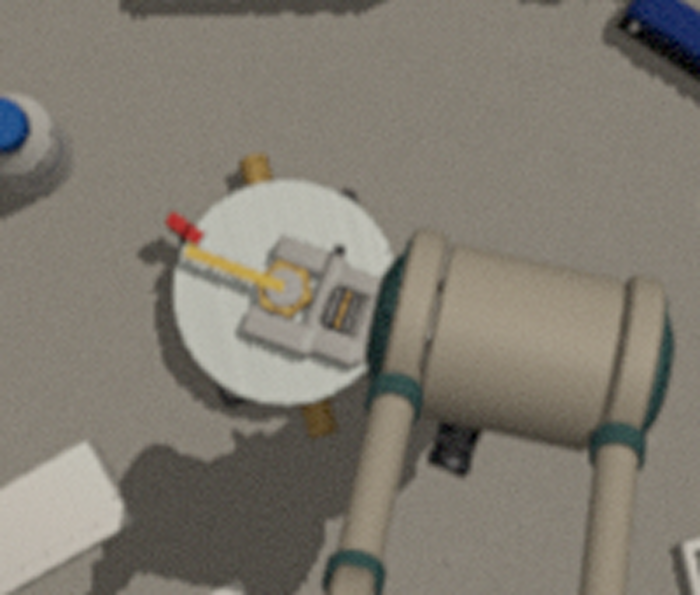

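Call:
drive_tool --pt "-6.4 0.7 1 0.035 -0.3" --pt "-11 0.4 1 0.07 -0.3" --pt "-16 -0.1 1 0.105 -0.3" --pt "-18 -0.4 1 0.122 -0.3" --pt "-18 -0.4 1 0.122 -0.3"

```text
clock: 10.95
position: [0.5156, -0.0491, 0.0363]
ee_rot: [0.001, 0.965, -0.262, 0.016]
contact_force: [3.4, -1.2, 2.6]
width: 0.0295
```

Run:
```python
from ang import *
shot('t12','top'); angs('t12')
shot('t13','top'); angs('t13')
arc([-121,-122,-123,-124,-125])
```

```text
t12 ptr line 60.0 via ctr 60.8 off 0.0005 rmax 0.0798 47 mark 57.8 0.0772 31
mark line [0.598 0.801 0.622 0.131] 53.241894
t13 ptr line 59.7 via ctr 60.7 off 0.0006 rmax 0.08 43 mark 57.7 0.0771 32
mark line [0.586 0.811 0.622 0.131] 54.159164
clk 11.05 ang -120.04 r 0.1351 yaw-ang 89.63323022965835 z 0.0361 F [ 3.9 -0.   2.8]
-121 [-2.3  0.9  1. ] turn 0.002
-122 [-4.7  0.8  0.9] turn 0.019
-123 [-7.   0.7  0.8] turn 0.037
-124 [-9.4  0.6  0.8] turn 0.054
-125 [-11.8   0.5   0.7] turn 0.071
```

Call:
drive_tool --pt "-3 0.9 1 0.015 -0.3" --pt "-6 0.8 1 0.03 -0.3" --pt "-6.5 0.8 1 0.035 -0.3" --pt "-6.5 0.8 1 0.035 -0.3"

```text
clock: 11.45
position: [0.509, -0.0464, 0.0347]
ee_rot: [0.001, 0.96, -0.279, 0.016]
contact_force: [2.9, -1.0, 2.2]
width: 0.0301
```

Run:
```python
from ang import *
shot('t14','top'); angs('t14')
shot('t15','top'); angs('t15')
arc([-122,-123,-124,-125])
cv2.imwrite('pics/t15c.png',cv2.resize(cv2.imread('pics/t15.png')[170:240,250:330],None,fx=8,fy=8,interpolation=cv2.INTER_CUBIC))
```

```text
t14 ptr line 58.4 via ctr 57.6 off -0.0005 rmax 0.0798 43 mark 57.7 0.0775 31
mark line [0.652 0.758 0.622 0.131] 49.3289
t15 ptr line 58.8 via ctr 57.1 off -0.001 rmax 0.0798 44 mark 57.7 0.0775 31
mark line [0.652 0.758 0.622 0.131] 49.3289
clk 11.55 ang -122.98 r 0.1362 yaw-ang 90.57031993497397 z 0.0346 F [ 3.  -1.6  2.7]
-122 [ 2.3 -0.2 -0.3] turn -0.016
-123 [-0.  -0.2 -0.4] turn 0.002
-124 [-2.4 -0.3 -0.5] turn 0.019
-125 [-4.8 -0.4 -0.5] turn 0.037
```

View pics/t15c.png

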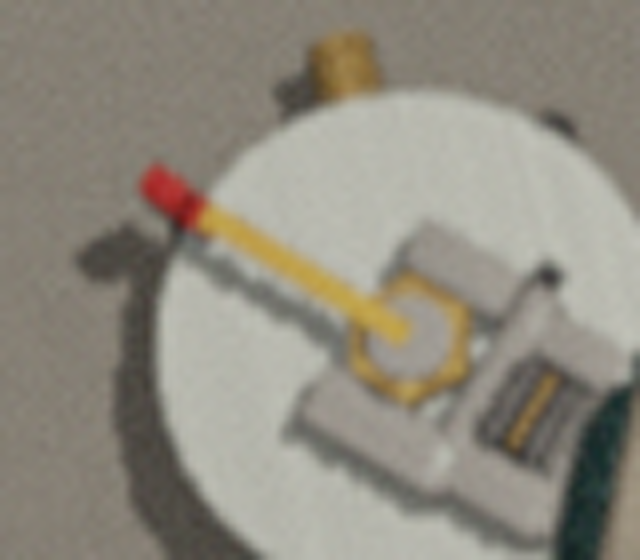

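Call:
drive_tool --pt "2 0 0 0 -0.3" --pt "3.5 0 0 0 -0.2" --pt "3.5 0 -10 0 -0.2" --pt "3.5 0 -50 0 -0.2" --pt "3.5 0 -95 0 -0.2"

```text
clock: 12.05
position: [0.5066, -0.0468, 0.1294]
ee_rot: [0.001, 0.96, -0.279, 0.012]
contact_force: [0.2, 0.1, 0.5]
width: 0.0344
```

Run:
```python
from ang import *
a=np.radians(-122.5); u=np.array([np.cos(a),np.sin(a)])
rel(np.r_[N+u*.07,.15])
```

```text
clk 12.05 pos [ 0.5066 -0.0468  0.1294] yaw -32.4 tilt [ 0.023 -0.009 -1.   ] F [0.2 0.1 0.5] w 0.0344
rel [  3.5 -67.9 -20.2] turn 0
```

Call:
drive_tool --pt "3.5 -30 -20 0 -1" --pt "3.5 -60 -20 0 -1" --pt "3.5 -68 -20 0 -1" --pt "3.5 -68 -20 0 -1" --pt "3.5 -68 -20 0 -1"

```text
clock: 12.55
position: [0.544, 0.0085, 0.149]
ee_rot: [0.002, 0.96, -0.279, 0.011]
contact_force: [0.0, -0.1, -1.1]
width: 0.0002
```

Run:
```python
from ang import *
im,c=shot('w16')
cv2.imwrite('pics/w16c.png',cv2.resize(im[40:300,200:460],None,fx=2.3,fy=2.3,interpolation=cv2.INTER_CUBIC))
shot('t16','top'); angs('t16'); shot('s16','scene')
cv2.imwrite('pics/s16c.png',cv2.resize(cv2.imread('pics/s16.png')[180:310,200:360],None,fx=4.5,fy=4.5,interpolation=cv2.INTER_CUBIC))
```

```text
t16 ptr line -30.3 via ctr 58.0 off 0.0627 rmax 0.0646 7 mark 57.7 0.0775 31
mark line [0.652 0.758 0.622 0.131] 49.3289
```

View pics/w16c.png

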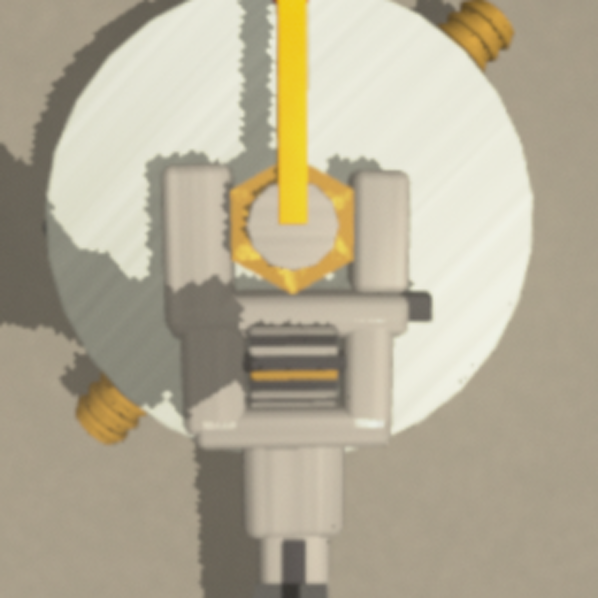

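View pics/s16c.png

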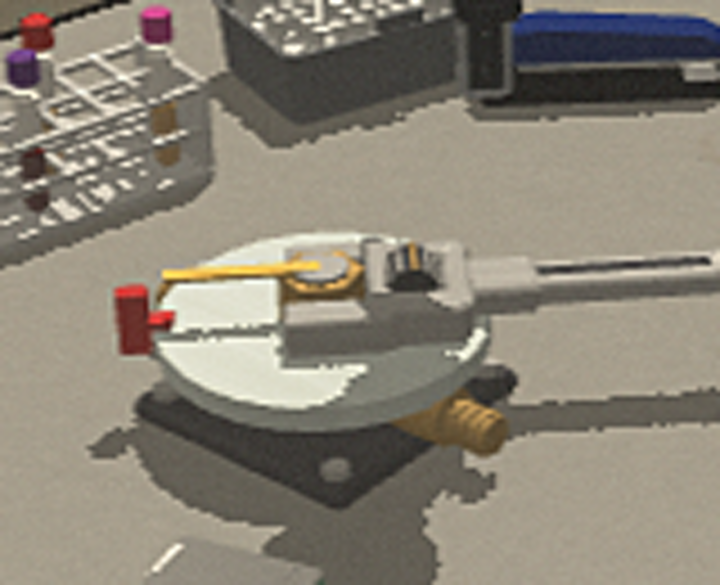

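Run:
```python
from h import *
im=cv2.imread('pics/w16.png')
cv2.imwrite('pics/w16d.png',cv2.resize(im[0:170,250:410],None,fx=3.5,fy=3.5,interpolation=cv2.INTER_CUBIC))
```

```text
(no output)
```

View pics/w16d.png

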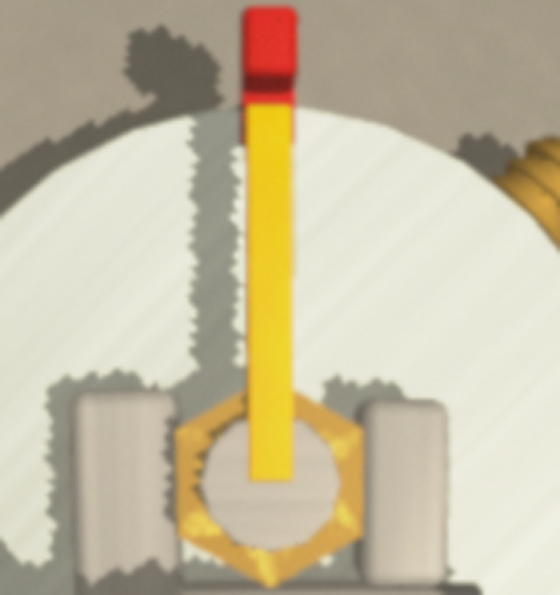

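Call:
drive_tool --pt "0 20 -40 0 -1" --pt "0 40 -60 0 -1" --pt "0 40 -60 0 -1" --pt "0 40 -60 0 -1" --pt "0 40 -60 0 -1"

```text
clock: 13.2
position: [0.5211, -0.0248, 0.2078]
ee_rot: [0.001, 0.96, -0.28, 0.01]
contact_force: [-0.3, -0.6, -0.1]
width: 0.0002
```

Run:
```python
from h import *
shot('w17'); rel([.5,0,.2]); manip.sign_off()
```

```text
clk 13.25 pos [ 0.5211 -0.0247  0.2077] yaw -32.5 tilt [ 0.019 -0.008 -1.   ] F [ 0.7 -0.1  0.9] w -0.0003
rel [-31.2  -9.5   7.1] turn 0
the job is handed in; nothing more can be done
```

View pics/w17.png

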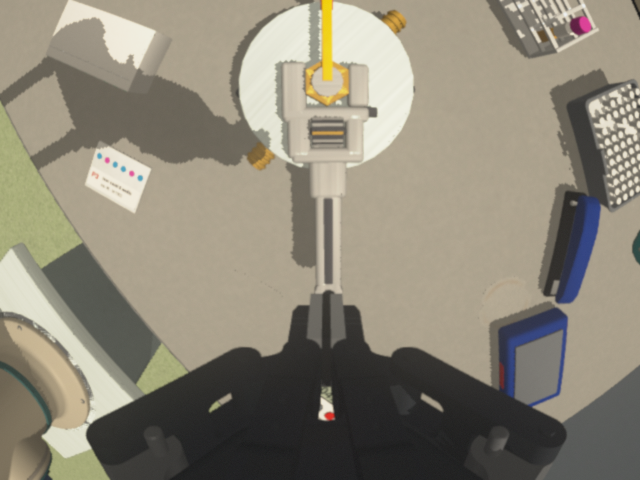

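The job is done and handed in at about 13 s on the robot's clock, well under the 61 s limit.

- **Closing the jaws:** I rolled the worm with five strokes of the shut fingertips, pressing with about 8–14 N. On the fifth stroke the jaw no longer moved and the fingertip drag rose to about 6 N, so it had reached its stop. The close-up pictures show no gap on either side of the hexagon. The hexagon stands higher than the jaws, so a hairline gap lower down could not have been seen.
- **Turning the spindle:** I put the open fingers loosely either side of the handle and swung the wrench about 46° clockwise. The close-up wrist view shows the pointer in line with the red mark, to within about half a degree. The top camera's estimates of the pointer were 57.1–58.8°, depending on method and shot, against 57.7° for the mark.
- **Final state:** The wrench lies flat and closed round the hexagon, the fingers are clear of everything, and the wrist force reads about zero.
- **Other things:** I did not go near them and they look undisturbed, but I did not re-measure where they stand. The top camera's last pointer reading, taken with the arm over the valve, had too few pixels to use.

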